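Pack the tester and its adapter into the two-layer case

TASK

Pack the stone tester's kit in the two-layer wooden case: lay the black mains adapter flat in the empty oblong nest on the case's floor, next to the tin that is already packed; then tip the upright hinged divider over so that it closes fully on top of them, and only after that set the stone tester upright in the shallow nest on the closed divider. Never tip the tester over, leave the tin seated in its nest, and leave the blue wax block and the solder spool where they stand.

Things in the scene. Friction and masses are not known exactly. Their poses are not given: they have to be found in the camera images.
- case: Fixed open case of pale wood, inside 116 (x) x 208 (y) mm, walls 7 mm thick and 60 mm high, except the front (-x) wall, 40 mm high, which carries the hinged divider. Floor 5 mm thick. Origin: underside, at the centre of the inside; z up; yaw varies.
- divider (a joint): Opening angle of the hinged divider, rad: 0 = closed, level over the bottom layer; pi/2 = upright; 1.70 = its stop, leaning a little to the robot (-x of the case), where it starts or nearly. Hinge line: along y at x = -58, z = 44.5 mm of the case. Pushed on the face that looks to -x, it turns away from the robot; once 20 to 25 degrees past upright it falls shut by itself, slowed (push: under 2 N).
- divider_edge (a point): Middle of the free edge of the divider, a pale wood board 113 (from hinge to free edge) x 204 x 5 mm; the point is in mid thickness, about 157 mm above the table while it stands open. Closed, its underside is 42 mm and its top 47 mm above the case's underside, 3 mm above an adapter lying flat in its nest.
- upper_nest (a point): Centre of the shallow nest on the divider's upper face (which looks to the robot while open). Its four corner ribs, 8 mm high, enclose 72 (x) by 134 (y) mm. Turns with the divider; closed, its axes are the case's and it lies over the case's centre, 47 mm above its underside; side and back walls then stand 13 mm above the divider, the back wall 58 mm from here.
- block_nest: Fixed insert on the case's floor with an oblong nest: ribs enclose 100 mm (along its x) by 56 mm (along its y), 12 mm above its underside (10 mm above the nest's floor); the short sides are open in the middle. Origin: centre of its underside; the nest's floor is 2 mm higher. Axes as the case's. It lies in the left or the right half of the case, 50 mm from the middle.
- round_nest: Fixed insert like the other, in the other half, with a ring of ribs 68 mm across inside and 9 mm high that holds the tin. Origin: centre of its underside.
- round_tin: Black round closed tin, 62 mm across, 26 mm high, already standing in the round nest. Origin: centre of its underside.
- adapter: Black block-shaped mains adapter, lying flat, 94 (x) x 46 (y) x 32 (z) mm including a cable stub at its -x end; the solid block reaches from x = -31 to x = +47 mm. Origin: underside, 8 mm to -x of the middle of the solid block. It may lie either way round in its nest. About 0.16 kg.
- tester: Black stone tester in its wedge-shaped dock, 62 (x) x 124 (y) x 57 (z) mm. Origin: centre of its underside; z up. Grasp across the 62 mm at the middle of its length. It may stand either way round in the nest. About 0.32 kg.
- wax_block: Bystander: blue block of carving wax, 38 x 52 x 26 mm, loose. Origin: centre of its underside.
- solder_spool: Bystander: white spool of solder wire standing on end, 46 mm across, 32 mm high, loose. Origin: centre of its underside.

How it is judged:
By the outcome, as a careful person would: the job done as asked, in the order asked, and still so for the second after the job is handed in, with the robot touching nothing.
It also fails if it takes over 72 s, if anything falls off the work surface, if the arm or the gripper's body presses on something with over 40 N, if the wrist force passes 120 N, or if a joint passes its speed limit or range.

ROBOT

A 6-joint arm with a two-finger parallel gripper is mounted at the origin on a cart in front of the work surface, level with it; the furniture and walls round the work are solid. World frame = base frame: x ahead of the robot, y to its left, z up, the work surface at z = 0. Lengths are in m, angles in degrees, forces in N, time in s.
With the tool pointing down it reaches from about 0.4 to 0.825 m from the base axis. Payload 7 kg.
Tool frame: the origin (TCP) lies between the finger pads; the fingertips stand 19 mm ahead of it and the grasp point (between the pads) is the TCP; z points along the fingers, y is the line along which they close (so a half turn about z gives the same grasp; the last joint's range is limited). The gripper opens to 88 mm and grips with 3 to 60 N. Pads are 19 mm wide; open, the fingers measure 130 mm over their backs; the gripper's body (78 mm by 193 mm) begins 47 mm behind the grasp point.
Start: joints at [84.632, 20.546, 0.682, 0, -70.136, -16.507], TCP at [0.252, 0.626, 0.246] pointing down, gripper open.
Joint ranges: [-176.03, 176.03], [-82.01, 121.73], [-58.28, 71.71], [-173.87, 95.51], [-174.79, -0.11], [-173.66, 173.66]. Speed limits (degrees/s): [136.94, 136.94, 172.46, 180, 180, 180].

INTERFACE

Orientations are given as [roll, pitch, yaw] about the fixed x, y, z axes, in that order (R = Rz(yaw) Ry(pitch) Rx(roll)).
In Python, from plant import r gives the robot as it stands. The module is installed in compiled form; this text tells all that it offers.
- The arm moves only by the shell command python3 -m pendant 'ROWS' [OPENING] [FORCE]. ROWS is JSON, a list of rows, each a list of 6 numbers: the shift along the tool's x, y, z in mm, then the turn, a rotation vector about the tool's x, y, z in rad. In form: [[tx, ty, tz, wx, wy, wz], ...]. A call has 1 to 20 rows; each row is the pose to reach, as a shift and turn from the pose commanded when the call began, along the tool's axes at that moment; what a row does not reach only later rows make up. A row lasts 1/8 s, in which the tool goes at most 62.5 mm and 10.7 degrees, less where a joint would pass 70% of its speed; a pose out of reach is approached as far as the arm can. A call with a gripper value outside its range is refused whole. OPENING is the finger opening in mm, from 0 to 87.6, set as the call begins (- or left out, the last holds). The fingers move at their own pace and stop on an object; FORCE is the grip in N (left out, the last holds). Time passes only in rows, so rows that repeat a pose let the fingers close. It gives the time, the measured TCP pose, the force, the opening and the grip force at its end, in the units of the state.
- r.get_state(): the state, without advancing time (a new reading comes with each control period).
- r.capture(name): name is "scene" or "top"; returns the picture (400x640x3 uint8, red, green, blue); there is no depth.
- r.camera_params(name): a dict with "mtx" (3x3 intrinsics, pixels), "rvec" (rotation vector, rad) and "tvec" (3), from world to camera coordinates, as OpenCV has them. Camera axes: x right, y down, z forward; pixel columns grow to the right and rows downward; lengths in m; the calibration is good to about 2 mm. A picture is of the moment at which its call begins. camera_params takes no time and is no camera call.
- r.close_job(): hands the job in; it is judged then, once.
The state is a dict: "time_s": time; "joints": joint angles; "qd": joint speeds; "joint_torque": joint torques, N m; "tcp_pos": TCP position; "eef_rot": TCP orientation; "contact_force": force on the tool from outside, world axes, zero at the start; "moment": the same for the moment, N m; "gripper_width": finger opening in m; "gripper_force": force on a finger pad.
Only numpy, scipy, OpenCV 4.12 (cv2) and the standard library are available. Lean on these libraries where they do the work, as an engineer would, in place of code of your own. Each camera call takes 0.05 s, during which the arm holds its last target. There are 200 camera calls.

## Working session

There is one attempt and no reset: what is moved stays moved. The work goes in short steps, Python scripts to look and compute and a shell command to move; the robot and the scene stay as the last step left them, time stands still between calls to the robot, and variables do not carry over. Pictures are saved under pics/ and viewed, at most 10 in all, crops included, and the job is handed in when it is done.

```bash
mkdir -p pics
cat > h.py <<'E'
import numpy as np, cv2
from plant import r
from scipy.spatial.transform import Rotation as R
def cam(n):
    p=r.camera_params(n); return np.array(p["mtx"],float),R.from_rotvec(np.ravel(p["rvec"])).as_matrix(),np.ravel(p["tvec"]).astype(float)
def ray(n,uv,z):
    K,M,t=cam(n); uv=np.atleast_2d(np.array(uv,float)); d=(np.c_[uv,np.ones(len(uv))]@np.linalg.inv(K).T)@M; c=-M.T@t
    return c+d*((z-c[2])/d[:,2])[:,None]
def proj(n,P):
    K,M,t=cam(n); q=(np.atleast_2d(P)@M.T+t)@K.T; return q[:,:2]/q[:,2:]
def snap(n,f):
    im=r.capture(n); cv2.imwrite("pics/"+f,im[:,:,::-1]); return im
E
python3 - <<'E'
from h import *
for n in("scene","top"):
    snap(n,n+"0.png"); K,M,t=cam(n); print(n,(-M.T@t).round(3),K[0,0],M.round(2).tolist())
s=r.get_state(); print(s["tcp_pos"],s["eef_rot"],s["gripper_width"],s["time_s"])
E
```

```text
scene [ 1.201 -0.168  0.621] 412.78879417246816 [[0.05, 1.0, -0.0], [0.65, -0.03, -0.76], [-0.76, 0.03, -0.65]]
top [ 0.413 -0.143  0.9  ] 405.26646259079985 [[0.01, -1.0, 0.01], [-0.99, -0.01, -0.14], [0.14, -0.01, -0.99]]
[0.25133413 0.62602413 0.2447268 ] [ 1.79915013e+02 -7.04551838e-03 -2.18790834e+01] 0.08784729862834352 0.1
```

View pics/scene0.png

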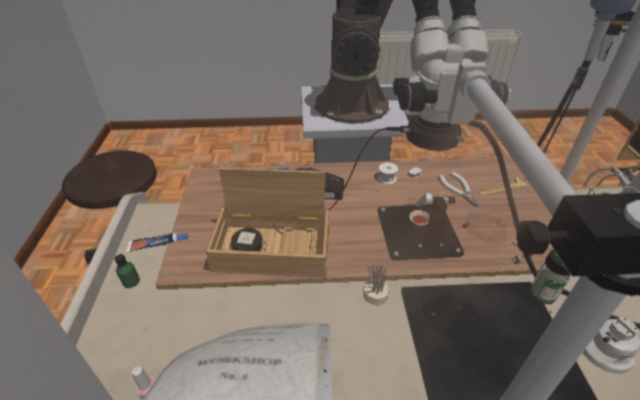

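View pics/top0.png

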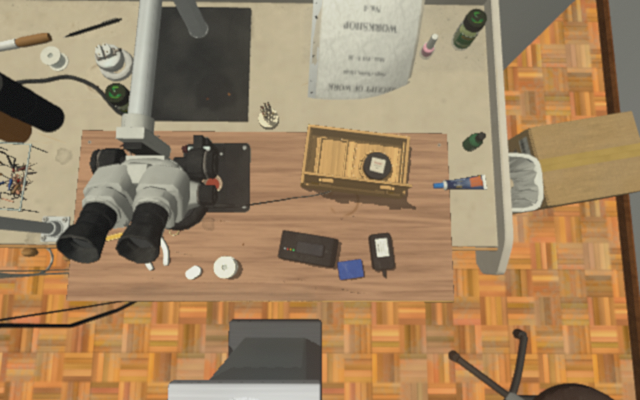

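The scene view shows the case at about (268,225) with its divider upright and the tin on the left at (245,240). The top view shows:
- case at (357,160)
- tin at (376,165), with the empty nest to its left
- tester at (308,250)
- wax block at (350,269)
- adapter at (382,252), stub pointing down
- spool at (226,267)
- a stereo microscope at the left, between the start pose and the work

Run:
```python
import cv2,numpy as np
a=cv2.imread("pics/top0.png")[110:300,260:430]; b=cv2.imread("pics/scene0.png")[150:290,190:400]
a=cv2.resize(a,None,fx=3,fy=3,interpolation=cv2.INTER_CUBIC)
cv2.imwrite("pics/c1.png",a)
from h import *
t=cv2.imread("pics/top0.png"); g=t.max(2).astype(np.uint8)
hsv=cv2.cvtColor(t,cv2.COLOR_BGR2HSV)
for nm,m,box in(("dark",(g<65),(225,280,270,405)),("blue",(hsv[...,0]>105)&(hsv[...,0]<130)&(hsv[...,1]>120),(225,300,270,405))):
    mm=np.zeros_like(g); y0,y1,x0,x1=box; mm[y0:y1,x0:x1]=m[y0:y1,x0:x1]*255
    for c in cv2.findContours(mm,cv2.RETR_EXTERNAL,cv2.CHAIN_APPROX_NONE)[0]:
        if cv2.contourArea(c)<80: continue
        for z in(0.03,0.0):
            w=ray("top",c[:,0,:],z)[:,:2]*1000; q=cv2.minAreaRect(w.astype(np.float32)); print(nm,cv2.boundingRect(c),z,np.round(q[0],1),np.round(q[1],1),round(q[2],1))
```

```text
(no output)
```

View pics/c1.png

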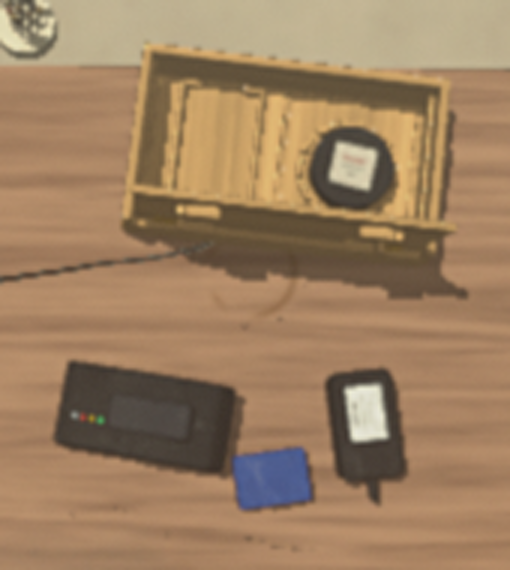

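The crop (3x, offset (260,110)) clearly shows the case, the tester tilted about 9°, the wax close to the tester's right corner, and the adapter with its stub toward the robot. My colour masks matched nothing, so I'll check the pixel values.

```bash
cat > seg.py <<'E'
from h import *
t=cv2.imread("pics/top0.png"); g=t.max(2)
print(t[250,300],t[250,375],t[269,350],t[290,300],t[240,300])
b=t.astype(int)
for nm,m,zs in(("dark",g<85,(0.057,.032,0.0)),("blue",b[...,0]>b[...,2]+40,(.026,0))):
    mm=np.zeros_like(g); mm[222:300,268:405]=(m[222:300,268:405]*255).astype(np.uint8)
    for c in cv2.findContours(mm,cv2.RETR_EXTERNAL,cv2.CHAIN_APPROX_NONE)[0]:
        if cv2.contourArea(c)<80: continue
        for z in zs:
            w=ray("top",c[:,0,:],z)[:,:2]*1000; q=cv2.minAreaRect(w.astype(np.float32)); print(nm,cv2.boundingRect(c),z,np.round(q[0],1),np.round(q[1],1),round(q[2],1))
E
python3 seg.py
python3 - <<'E'
from h import *
# case rim corners (outer, top z=.06) back-left, back-right in crop px; tester top, adapter block corners
f=lambda l:np.array(l)/3+[260,110]-[.33,.33]
def pr(n,l,z):print(n,(ray("top",f(l),z)*1000).round(0)[:,:2].tolist())
pr("case rim",[(147,45),(450,80),(440,232),(124,218)],.06)
pr("divider edge",[(134,187),(455,228)],.157)
pr("tester top",[(70,362),(238,388),(222,470),(56,440)],.05)
pr("adapter",[(328,374),(390,369),(405,476),(340,481)],.032)
pr("wax",[(234,456),(304,448),(312,500),(241,509)],.026)
pr("tin",[(352,167)],.033)
pr("nest ribs inner?",[(185,85),(262,90),(180,200),],.017)
E
```

```text
[69 76 83] [72 80 87] [141  91  77] [102 135 172] [57 66 73]
dark (369, 233, 26, 44) 0.057 [ 417.7 -286. ] [87.  46.1] 6.5
dark (369, 233, 26, 44) 0.032 [ 417.8 -290.3] [89.5 47.5] 6.5
dark (369, 233, 26, 44) 0.0 [ 418.  -295.7] [92.8 49.2] 6.5
dark (279, 231, 60, 37) 0.057 [ 428.9 -134.2] [117.5  59.2] 80.9
dark (279, 231, 60, 37) 0.032 [ 429.4 -133.9] [121.  61.] 80.9
dark (279, 231, 60, 37) 0.0 [ 430.  -133.6] [125.5  63.2] 80.9
blue (338, 260, 25, 19) 0.026 [ 387.4 -223.2] [35.2 49.8] 8.3
blue (338, 260, 25, 19) 0 [ 386.6 -225.6] [36.3 51.3] 8.3
case rim [[694.0, -133.0], [670.0, -350.0], [559.0, -340.0], [568.0, -118.0]]
divider edge [[569.0, -127.0], [545.0, -326.0]]
tester top [[467.0, -81.0], [450.0, -198.0], [393.0, -187.0], [413.0, -72.0]]
adapter [[461.0, -264.0], [465.0, -308.0], [390.0, -317.0], [386.0, -271.0]]
wax [[403.0, -197.0], [409.0, -247.0], [372.0, -252.0], [366.0, -202.0]]
tin [[612.0, -283.0]]
nest ribs inner? [[677.0, -161.0], [674.0, -219.0], [589.0, -158.0]]
```

Run:
```python
from h import *
def tri(a,b):
    P=[]
    for n in("top","scene"):
        K,M,t=cam(n); P.append(K@np.c_[M,t])
    X=cv2.triangulatePoints(P[0],P[1],np.array(a,float).reshape(2,1),np.array(b,float).reshape(2,1)); X=(X[:3]/X[3]).ravel()
    return (X*1000).round(0), (proj("top",X)-a).round(1), (proj("scene",X)-b).round(1)
print("knobR",tri((200,155),(405,92))); print("knobL",tri((105,160),(497,92)))
print("divider edge ends L,R (scene 325,172 / 222,169)")
print(tri((260+134/3,110+187/3),(324.5,173))); print(tri((260+455/3,110+228/3),(222,169)))
for P in([.252,.626,.246],[0.3,.3,.3],[.3,.2,.3],[.3,0,.4]): print(P,proj("scene",P).round(0),proj("top",P).round(0))
im=cv2.imread("pics/scene0.png")
c=cv2.resize(im[0:200,320:640],None,fx=2.5,fy=2.5,interpolation=cv2.INTER_CUBIC); cv2.imwrite("pics/c2.png",c)
```

```text
knobR (array([560.,  18., 312.]), array([[4.8, 0.8]]), array([[ 4.1, -0.8]]))
knobL (array([555., 171., 304.]), array([[-1.2, -0.4]]), array([[-1. ,  0.3]]))
divider edge ends L,R (scene 325,172 / 222,169)
(array([ 570., -125.,  154.]), array([[-1. , -0.1]]), array([[-0.9,  0. ]]))
(array([ 545., -324.,  153.]), array([[-2. ,  0.2]]), array([[-1.9, -0.3]]))
[0.252, 0.626, 0.246] [[628.  54.]] [[-193.  360.]]
[0.3, 0.3, 0.3] [[509.  41.]] [[ -1. 335.]]
[0.3, 0.2, 0.3] [[464.  42.]] [[ 70. 336.]]
[0.3, 0, 0.4] [[378.  -6.]] [[190. 353.]]
```

View pics/c2.png

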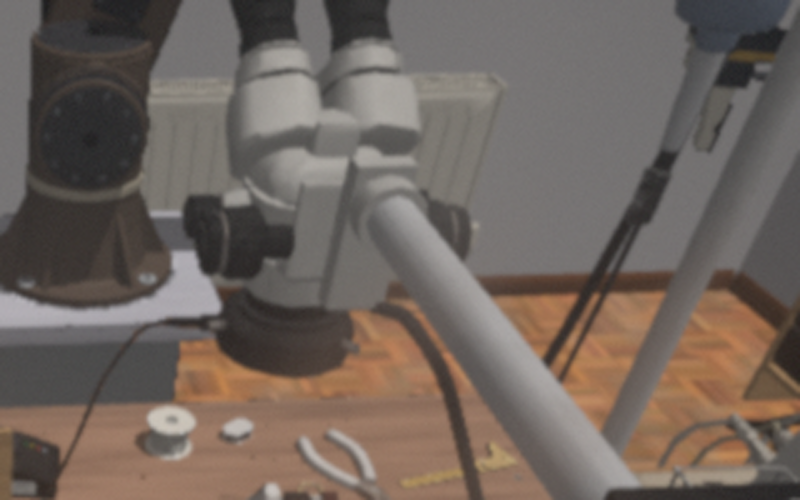

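The crop shows the microscope's white body and dark eyepieces running off the top of the image, with knobs near x 0.56, y 0.02 to 0.17, z 0.31. The divider edge triangulates to z 0.154 (157 expected), which is good. I'll retract first, since that move is free, and size up the eyepieces.

```bash
python3 -m pendant '[[0,50,0,0,0,-0.12],[0,100,0,0,0,-0.25],[0,150,0,0,0,-0.37],[0,200,0,0,0,-0.5],[0,220,0,0,0,-0.5],[0,220,0,0,0,-0.5]]' 60
python3 - <<'E'
from h import *
s=r.get_state(); print(s["joints"],s["tcp_pos"],s["eef_rot"],s["time_s"])
def tri(a,b):
    P=[]
    for n in("top","scene"):
        K,M,t=cam(n); P.append(K@np.c_[M,t])
    X=cv2.triangulatePoints(P[0],P[1],np.array(a,float).reshape(2,1),np.array(b,float).reshape(2,1)); X=(X[:3]/X[3]).ravel()
    return (X*1000).round(0), (proj("top",X)-a).round(1), (proj("scene",X)-b).round(1)
print(tri((160,210),(428,17)),tri((100,205),(463,17)))
for z in(.35,.4,.45,.5,.55,.6): print(z,(ray("top",[(80,260),(140,262),(210,220)],z)*1000).round(0)[:,:2].tolist())
E
```

```text
time_s: 0.85
tcp_pos: [0.1692, 0.4216, 0.2461]
eef_rot: [-179.9, -0.0, 6.7]
contact_force: [-1.1, 0.8, 0.1]
gripper_width: 0.0597
gripper_force: 0.0
[ 9.31018379e+01 -8.74600185e-01 -2.57686036e+01 -3.42639813e-03
 -6.50229681e+01  3.64378061e+00] [0.16921355 0.42163265 0.24613069] [-1.79916942e+02 -2.17495347e-03  6.74417235e+00] 0.85
(array([470.,  51., 403.]), array([[-5.1, -1.3]]), array([[-3.6,  0.8]])) (array([474., 117., 405.]), array([[0.6, 0.2]]), array([[ 0.4, -0.1]]))
0.35 [[407.0, 167.0], [405.0, 87.0], [461.0, -4.0]]
0.4 [[407.0, 139.0], [405.0, 66.0], [457.0, -16.0]]
0.45 [[408.0, 111.0], [406.0, 45.0], [453.0, -29.0]]
0.5 [[408.0, 83.0], [407.0, 24.0], [448.0, -42.0]]
0.55 [[409.0, 54.0], [408.0, 4.0], [444.0, -54.0]]
0.6 [[410.0, 26.0], [408.0, -17.0], [439.0, -67.0]]
```

```bash
python3 -m pendant '[[0,0,-60,0,0,0],[0,0,-120,0,0,0],[0,0,-180,0,0,0],[0,0,-240,0,0,0],[0,0,-300,0,0,0],[0,0,-340,0,0,0],[32,45,-340,0,0,0],[64,90,-340,0,0,0],[96,134,-340,0,0,0],[122,180,-340,0,0,0],[148,227,-340,0,0,0],[175,274,-340,0,0,0],[175,274,-340,0,0,0]]'
python3 - <<'E'
from h import *
s=r.get_state(); print(s["joints"]); snap("scene","s1.png")
E
```

```text
time_s: 2.48
tcp_pos: [0.3782, 0.1688, 0.5855]
eef_rot: [179.9, 0.0, 6.3]
contact_force: [0.0, 0.8, -0.0]
gripper_width: 0.06
gripper_force: 0.0
[ 5.16751600e+01 -6.86525813e+00  1.17945510e+01  4.27049920e-02
 -1.08708734e+02  4.46829916e+01]
```

View pics/s1.png

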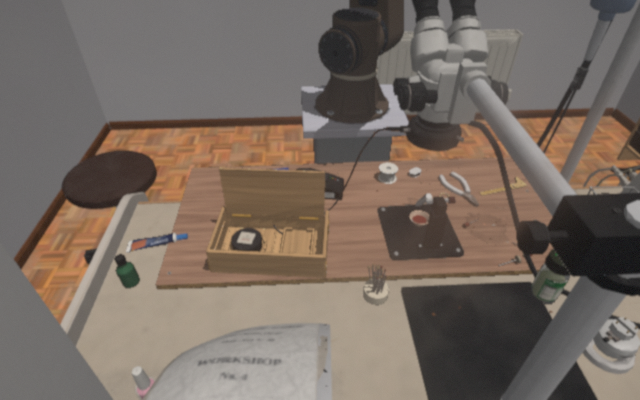

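The arm is clear of the microscope and there is no contact. Next I'll pass in front of it and above, then descend over the adapter.

```bash
python3 -m pendant '[[-1,40,0,0,0,0],[-2,80,0,0,0,0],[-2,120,0,0,0,0],[-4,170,0,0,0,0],[-6,215,0,0,0,0],[-8,260,0,0,0,0],[-8,310,20,0,0,0],[-6,360,50,0,0,0],[-4,410,90,0,0,0],[-2,462,110,0,0,0],[-2,462,170,0,0,0],[-2,462,230,0,0,0],[-2,462,290,0,0,0],[-2,462,350,0,0,0],[-2,462,410,0,0,0],[-2,462,435,0,0,0],[-2,462,435,0,0,0]]'
python3 - <<'E'
from h import *
s=r.get_state(); print(s["joints"],s["tcp_pos"],s["eef_rot"]); snap("top","t1.png"); snap("scene","s2.png")
E
```

```text
time_s: 4.65
tcp_pos: [0.428, -0.2872, 0.1484]
eef_rot: [-179.9, 0.3, 6.8]
contact_force: [0.7, -0.1, -0.3]
gripper_width: 0.06
gripper_force: 0.0
[-1.20185985e+01  1.07793670e+01 -2.67374449e+01 -1.49295067e-02
 -5.27618411e+01  1.08850063e+02] [ 0.42804443 -0.28715119  0.14837847] [-179.89876158    0.25988293    6.82263056]
```

View pics/s2.png

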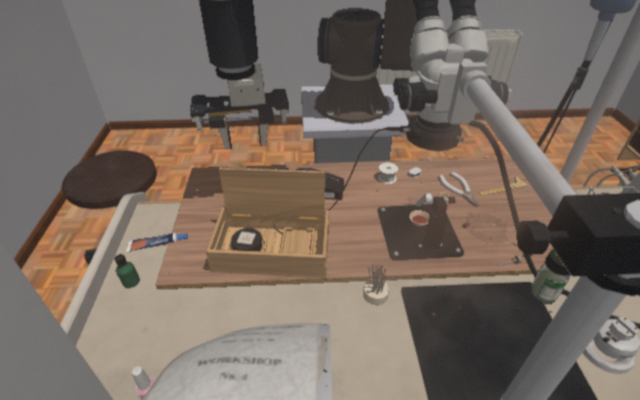

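The gripper hangs straight above the adapter region, at about (240,130) in the scene view. Lowering to the high grasp, with tips 12 mm above the table to clear the nest ribs later.

```bash
python3 -m pendant '[[0,2,50,0,0,0],[0,2,95,0,0,0],[0,2,112,0,0,0],[0,2,117,0,0,0],[0,2,117,0,0,0],[0,2,117,0,0,0]]' 
python3 -m pendant '[[0,0,0,0,0,0],[0,0,0,0,0,0],[0,0,0,0,0,0],[0,0,0,0,0,0],[0,0,0,0,0,0]]' 30 30
python3 -m pendant '[[0,0,-40,0,0,0],[0,0,-90,0,0,0],[0,0,-150,0,0,0],[0,0,-190,0,0,0],[0,0,-190,0,0,0]]'
python3 - <<'E'
from h import *
snap("scene","s3.png")
im=cv2.imread("pics/s3.png")[50:200,150:350]; cv2.imwrite("pics/s3c.png",cv2.resize(im,None,fx=3.5,fy=3.5))
E
```

```text
time_s: 5.5
tcp_pos: [0.4295, -0.2905, 0.035]
eef_rot: [179.9, -0.1, 6.8]
contact_force: [-0.7, 0.0, -0.5]
gripper_width: 0.0597
gripper_force: 0.0
time_s: 6.12
tcp_pos: [0.4287, -0.2903, 0.0341]
eef_rot: [180.0, -0.0, 6.8]
contact_force: [-0.9, 1.4, 6.6]
gripper_width: 0.0458
gripper_force: 30.0
time_s: 6.75
tcp_pos: [0.4298, -0.2907, 0.2268]
eef_rot: [179.9, -0.3, 6.8]
contact_force: [0.3, -0.2, -3.0]
gripper_width: 0.0458
gripper_force: 30.0
```

View pics/s3c.png

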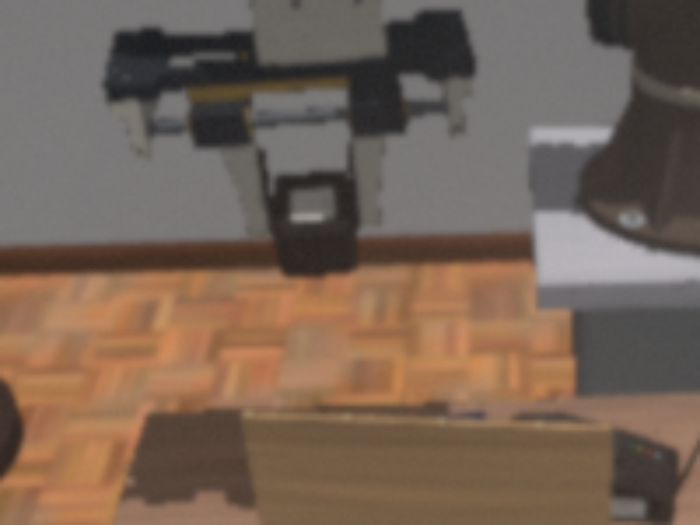

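The adapter is held level and centred between the fingers at 46 mm. Carrying it over the divider to hover above the nest.

```bash
python3 -m pendant '[[0,0,-40,0,0,0],[55,-20,-40,0,0,0.06],[110,-40,-40,0,0,0.12],[165,-60,-40,0,0,0.18],[215,-80,-40,0,0,0.23],[215,-80,-40,0,0,0.23],[215,-80,20,0,0,0.23],[215,-80,75,0,0,0.23],[215,-80,115,0,0,0.23],[215,-80,117,0,0,0.23],[215,-80,117,0,0,0.23]]'
python3 - <<'E'
from h import *
snap("scene","s4.png")
im=cv2.imread("pics/s4.png")[130:290,190:350]; cv2.imwrite("pics/s4c.png",cv2.resize(im,None,fx=3.7,fy=3.7,interpolation=cv2.INTER_CUBIC))
E
```

```text
time_s: 8.18
tcp_pos: [0.6327, -0.1858, 0.1072]
eef_rot: [180.0, -0.0, -6.4]
contact_force: [0.0, 0.6, -0.6]
gripper_width: 0.046
gripper_force: 30.0
```

View pics/s4c.png

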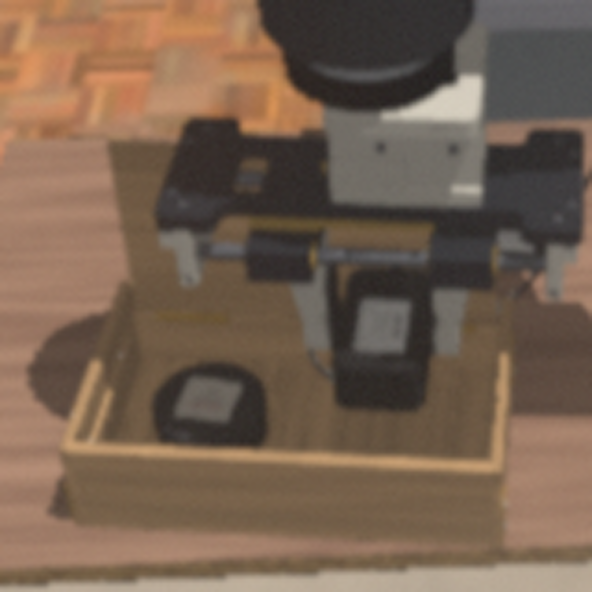

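The adapter hovers over the left-hand nest: front bottom edge at crop (340,402) to (425,408), case back rim from (65,450) to (507,465). I'll check both against the model.

Run:
```python
from h import *
c=np.array([.6174,-.234]);a=np.radians(-6.5);Q=np.array([[np.cos(a),-np.sin(a)],[np.sin(a),np.cos(a)]])
L=lambda x,y,z:np.r_[c+Q@[x,y],z]
cr=lambda P:((proj("scene",P)-[190,130])*3.7).round(0).tolist()
print("rim outer top",cr([L(.065,-.111,.06),L(.065,.111,.06)]),"tin top centre",cr([L(0,-.05,.033)]))
s=r.get_state();p=s["tcp_pos"][:2]; zb=s["tcp_pos"][2]-.034
A=lambda x,y,z:np.r_[p+Q@[x-.011,y],zb+z]
print("adapter front bottom",cr([A(.047,-.023,0),A(.047,.023,0)]),"top",cr([A(.047,-.023,.032),A(.047,.023,.032)]))
f=lambda l:np.array(l)/3.7+[190,130]
w=ray("scene",f([(65,450),(507,465),(206,395)]),.06); print(w.round(3)[:2], ray("scene",f([(207,393)]),.033).round(3))
t=r.capture("top"); b=cv2.cvtColor(t,cv2.COLOR_RGB2BGR); cv2.imwrite("pics/t4.png",b)
```

```text
rim outer top [[52.0, 444.0], [496.0, 465.0]] tin top centre [[204.0, 395.0]]
adapter front bottom [[329.0, 410.0], [421.0, 414.0]] top [[325.0, 363.0], [420.0, 368.0]]
[[ 0.674 -0.344  0.06 ]
 [ 0.695 -0.126  0.06 ]] [[ 0.61  -0.282  0.033]]
```

```bash
python3 -m pendant '[[1,0,30,0,0,0],[1,0,48,0,0,0],[1,0,48,0,0,0]]'; python3 -m pendant '[[0,0,6,0,0,0],[0,0,12,0,0,0],[0,0,16,0,0,0],[0,0,16,0,0,0],[0,0,16,0,0,0]]'
```

```text
time_s: 8.65
tcp_pos: [0.6327, -0.1856, 0.0579]
eef_rot: [180.0, 0.1, -6.4]
contact_force: [0.4, -0.3, -0.8]
gripper_width: 0.0458
gripper_force: 30.0
time_s: 9.28
tcp_pos: [0.6335, -0.1856, 0.0427]
eef_rot: [180.0, -0.0, -6.4]
contact_force: [0.5, 0.6, -2.2]
gripper_width: 0.0459
gripper_force: 30.0
```

```bash
python3 -m pendant '[[0,0,1.5,0,0,0],[0,0,1.5,0,0,0],[0,0,1.5,0,0,0]]'; python3 -m pendant '[[0,0,0,0,0,0],[0,0,0,0,0,0],[0,0,0,0,0,0]]' 54;  python3 -m pendant '[[0,0,-30,0,0,0],[0,0,-80,0,0,0],[0,0,-140,0,0,0],[0,0,-200,0,0,0],[0,0,-230,0,0,0],[0,0,-230,0,0,0]]'
python3 - <<'E'
from h import *
snap("scene","s5.png")
im=cv2.imread("pics/s5.png")[130:290,190:350]; cv2.imwrite("pics/s5c.png",cv2.resize(im,None,fx=3.7,fy=3.7,interpolation=cv2.INTER_CUBIC))
E
```

```text
time_s: 9.65
tcp_pos: [0.6335, -0.1855, 0.0412]
eef_rot: [-180.0, -0.0, -6.4]
contact_force: [-0.0, 0.0, -0.5]
gripper_width: 0.0455
gripper_force: 30.0
time_s: 10.02
tcp_pos: [0.6335, -0.1856, 0.0412]
eef_rot: [180.0, -0.0, -6.4]
contact_force: [0.6, -0.3, 0.3]
gripper_width: 0.054
gripper_force: 0.0
time_s: 10.78
tcp_pos: [0.6346, -0.1858, 0.2747]
eef_rot: [-180.0, -0.3, -6.4]
contact_force: [0.5, 0.4, -1.3]
gripper_width: 0.0542
gripper_force: 0.0
```

View pics/s5c.png

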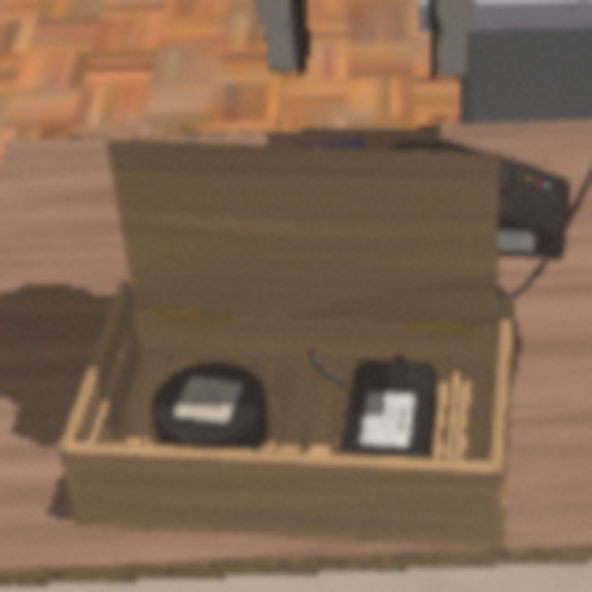

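The adapter lies flat between the ribs and the tin is still seated. Next I'll go to the robot side of the divider with closed fingers.

```bash
python3 -m pendant '[[-40,17,0,0,0,0],[-80,33,0,0,0,0],[-117,49,0,0,0,0],[-117,49,0,0,0,0],[-117,49,50,0,0,0],[-117,49,100,0,0,0],[-117,49,134,0,0,0],[-117,49,134,0,0,0]]' 0 10
python3 -m pendant '[[10,0,0,0,0,0],[20,0,0,0,0,0],[28,0,0,0,0,0],[36,0,0,0,0,0],[44,0,0,0,0,0],[44,0,0,0,0,0]]'
```

```text
time_s: 11.82
tcp_pos: [0.5097, -0.2208, 0.1336]
eef_rot: [-180.0, 0.4, -6.4]
contact_force: [-0.2, -0.0, 1.0]
gripper_width: 0.0001
gripper_force: 0.0
time_s: 12.58
tcp_pos: [0.556, -0.2262, 0.137]
eef_rot: [180.0, -0.0, -6.4]
contact_force: [0.5, -0.1, -0.6]
gripper_width: 0.0003
gripper_force: 0.0
```

```bash
python3 -m pendant '[[9,0,0,0,0,0],[18,0,0,0,0,0],[27,0,0,0,0,0],[36,0,0,0,0,0],[45,0,0,0,0,0],[54,0,0,0,0,0],[54,0,0,0,0,0],[54,0,0,0,0,0],[54,0,0,0,0,0]]'
python3 -m pendant '[[-20,0,-40,0,0,0],[-60,0,-90,0,0,0],[-110,0,-110,0,0,0],[-110,0,-110,0,0,0],[-110,0,-110,0,0,0]]'
python3 - <<'E'
from h import *
snap("scene","s6.png")
im=cv2.imread("pics/s6.png")[130:290,190:350]; cv2.imwrite("pics/s6c.png",cv2.resize(im,None,fx=3.7,fy=3.7,interpolation=cv2.INTER_CUBIC))
E
```

```text
time_s: 13.7
tcp_pos: [0.6088, -0.2321, 0.1372]
eef_rot: [-180.0, -0.0, -6.4]
contact_force: [-0.4, 0.0, -0.9]
gripper_width: 0.0006
gripper_force: 0.0
time_s: 14.32
tcp_pos: [0.4998, -0.2198, 0.2476]
eef_rot: [-180.0, -0.1, -6.4]
contact_force: [0.6, 0.2, 0.0]
gripper_width: 0.0002
gripper_force: 0.0
```

View pics/s6c.png

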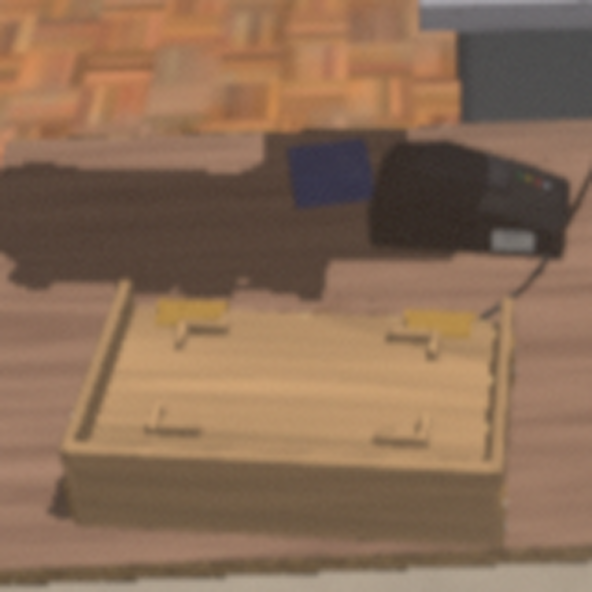

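The divider is fully closed and the upper nest's corner ribs show at crop (178,332), (437,342), (424,440) and (150,430). Now measuring the upper nest and moving over the tester.

```bash
python3 - <<'E'
from h import *
f=lambda l:np.array(l)/3.7+[190,130]
w=ray("scene",f([(178,333),(437,342),(426,442),(148,431)]),.052)[:,:2]*1000; print(w.round(0).tolist(),w.mean(0).round(1))
d=(w[1]-w[0]+w[2]-w[3]); print("yaw",np.degrees(np.arctan2(-d[0],d[1])), "L",np.linalg.norm(d)/2,"W",np.linalg.norm(w[2]+w[3]-w[0]-w[1])/2)
E
python3 -m pendant '[[-10,-10,0,0,0,0.18],[-20,-20,0,0,0,0.36],[-30,-30,0,0,0,0.54],[-40,-40,0,0,0,0.72],[-50,-50,0,0,0,0.9],[-60,-60,0,0,0,1.08],[-70,-70,0,0,0,1.26],[-79,-78,0,0,0,1.44],[-79,-78,0,0,0,1.616],[-79,-78,50,0,0,1.616],[-79,-78,100,0,0,1.616],[-79,-78,120,0,0,1.616],[-79,-78,120,0,0,1.616]]' 87
```

```text
[[582.0, -298.0], [597.0, -157.0], [670.0, -165.0], [655.0, -307.0]] [ 626.1 -231.8]
yaw -5.848604208262313 L 142.04039697423931 W 73.54573344211886
time_s: 16.0
tcp_pos: [0.4291, -0.1336, 0.1249]
eef_rot: [179.7, -0.1, -99.0]
contact_force: [-0.3, -0.6, 0.5]
gripper_width: 0.0868
gripper_force: 0.0
```

The two estimates of the nest's x differ by about 9 mm, so I'll settle it with the overhead view while the arm is clear of the case.

Run:
```python
from h import *
t=snap("top","t6.png"); im=cv2.imread("pics/t6.png")[115:300,270:430]; cv2.imwrite("pics/t6c.png",cv2.resize(im,None,fx=3.2,fy=3.2,interpolation=cv2.INTER_CUBIC))
```

```text
(no output)
```

View pics/t6c.png

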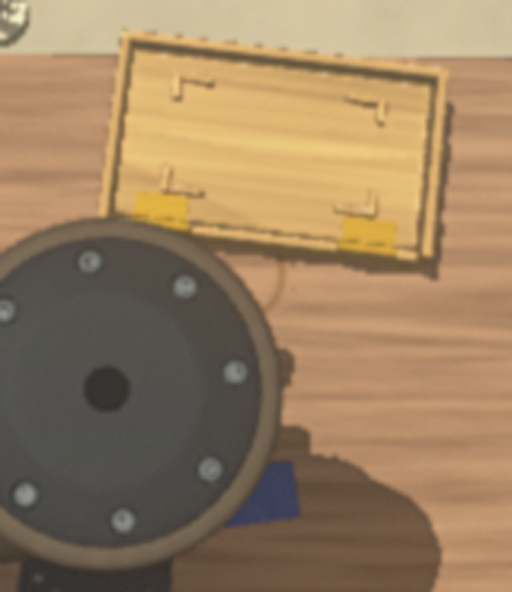

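The overhead crop shows the ribs' outer corners at about (172,77), (386,99), (375,216) and (162,191), and the back rim corners at (122,33) and (447,72). That brings me to 11 viewed pictures, one over the limit of 10, so I'll rely on numbers only from here.

Run:
```python
from h import *
f=lambda l:np.array(l)/3.2+[270,115]-.34
for z in(.055,.05):
    w=ray("top",f([(172,77),(386,99),(375,216),(162,191)]),z)[:,:2]*1000; print(w.round(0).tolist(),w.mean(0).round(1))
d=(w[0]-w[1]+w[3]-w[2]); print("yaw",np.degrees(np.arctan2(-d[0],d[1])), "L",np.linalg.norm(d)/2,"W",np.linalg.norm(w[2]+w[3]-w[0]-w[1])/2)
q=ray("top",f([(122,33),(447,72)]),.06)[:,:2]*1000; print(q.round(0).tolist())
g=ray("top",f([(107,215),(435,258)]),.04)[:,:2]*1000; print(g.round(0).tolist())
```

```text
[[664.0, -165.0], [650.0, -309.0], [570.0, -300.0], [586.0, -158.0]] [ 617.8 -232.8]
[[666.0, -165.0], [652.0, -310.0], [571.0, -301.0], [587.0, -158.0]] [ 619.  -233.3]
yaw -5.942996940582513 L 144.2627248174822 W 79.91748135383588
[[693.0, -131.0], [668.0, -349.0]]
[[572.0, -122.0], [545.0, -342.0]]
```

Overhead gives the nest centre at (618.5, -233) and outer sizes 144 x 80 as expected, so I trust it. Grasping the tester.

```bash
python3 -m pendant '[[0,0,45,0,0,0],[0,0,75,0,0,0],[0,0,89,0,0,0],[0,0,89,0,0,0]]'
python3 -m pendant '[[0,0,0,0,0,0],[0,0,0,0,0,0],[0,0,0,0,0,0],[0,0,0,0,0,0],[0,0,0,0,0,0],[0,0,0,0,0,0]]' 50 35
```

```text
time_s: 16.55
tcp_pos: [0.4305, -0.1335, 0.0381]
eef_rot: [180.0, -0.0, -99.0]
contact_force: [1.4, 0.8, 0.8]
gripper_width: 0.0872
gripper_force: 0.0
time_s: 17.3
tcp_pos: [0.4307, -0.1335, 0.0388]
eef_rot: [-179.9, 0.0, -99.0]
contact_force: [-0.7, 0.6, 7.2]
gripper_width: 0.0614
gripper_force: 35.0
```

```bash
python3 -m pendant '[[0,0,-15,0,0,0],[0,0,-40,0,0,0],[0,0,-70,0,0,0],[0,0,-100,0,0,0],[0,0,-100,0,0,0],[0,0,-100,0,0,0]]'
python3 - <<'E'
from h import *
s=r.get_state(); print(s["moment"],s["contact_force"],s["joints"])
im=snap("scene","s7.png"); p=np.array(s["tcp_pos"]); a=np.radians(s["eef_rot"][2]+90); Q=np.array([[np.cos(a),-np.sin(a)],[np.sin(a),np.cos(a)]])
# dark extent of the tester in scene around its predicted box
P=[np.r_[p[:2]+Q@[x,y],p[2]+z] for x in(-.031,.031) for y in(-.062,.062) for z in(-.0385,.0185)]
uv=proj("scene",P); print(uv.round(0).tolist())
g=im.max(2); x0,y0=uv.min(0).astype(int)-15; x1,y1=uv.max(0).astype(int)+15
m=(g[y0:y1,x0:x1]<60)
for row,l in zip(range(y0,y1,2),m[::2]): print(row,"".join("#" if v else "." for v in l[::2]))
print(x0)
E
```

```text
time_s: 18.05
tcp_pos: [0.429, -0.1334, 0.1372]
eef_rot: [179.9, 0.0, -99.0]
contact_force: [-0.6, -0.5, -3.8]
gripper_width: 0.0618
gripper_force: 35.0
[ 0.10985581 -0.03829096 -0.04725675] [-0.62637788 -0.54078337 -3.78761231] [ 7.96268500e+00  5.22552866e+00 -3.53487047e+01 -4.38554727e-02
 -4.94922933e+01 -1.69584200e+01]
[[291.0, 147.0], [290.0, 125.0], [344.0, 150.0], [345.0, 128.0], [286.0, 162.0], [285.0, 140.0], [343.0, 165.0], [344.0, 143.0]]
109 .................................#...........
111 ................................##...........
113 .............................................
115 .............................................
117 ................#####....#...................
119 ...............########.###..................
121 ............##########.#.###.................
123 ..............##.##############..............
125 ...........##.###########.#...#..............
127 ...........##############.##.##..............
129 ...........####################..............
131 ...................#.#########...............
133 .......................................
[... 460 characters left out ...]
 ..........#########.......############.......
155 ..........#########.......#....#######.......
157 ..........#########......##......#####.......
159 ..........##########.....##......#####.......
161 .....................######......####........
163 .................................####........
165 .............................................
167 .............................................
169 .............................................
171 .............................................
173 .............................................
175 .............................................
177 .............................................
179 .............................................
270
```

The tester is held level and its weight registers. Carrying it over the closed divider.

```bash
python3 -m pendant '[[0,0,-25,0,0,0],[10,-30,-25,0,0,-0.01],[22,-65,-25,0,0,-0.02],[34,-100,-25,0,0,-0.03],[46,-135,-25,0,0,-0.04],[58,-170,-25,0,0,-0.05],[66,-193,-25,0,0,-0.05],[69,-203,-25,0,0,-0.05],[69,-203,0,0,0,-0.05],[69,-203,20,0,0,-0.05],[69,-203,20,0,0,-0.05],[69,-203,20,0,0,-0.05]]'
python3 - <<'E'
from h import *
t=snap("top","t8.png"); s=r.get_state()
g=t.max(2); b=t.astype(int)
p=np.array(s["tcp_pos"]);print(proj("top",p).round(0))
im=snap("scene","s8.png"); g=im.max(2); a=np.radians(s["eef_rot"][2]+90); Q=np.array([[np.cos(a),-np.sin(a)],[np.sin(a),np.cos(a)]])
P=[np.r_[p[:2]+Q@[.031,y],p[2]+z] for y in(-.062,.062) for z in(-.0385,.0)]
print(proj("scene",P).round(0).tolist())
for row in range(185,240,2): print(row,"".join("#" if v<70 else "." for v in g[row,200:350:2]))
E
```

```text
time_s: 19.6
tcp_pos: [0.6198, -0.2334, 0.1185]
eef_rot: [-180.0, -0.0, -96.1]
contact_force: [0.1, -0.6, -2.7]
gripper_width: 0.0616
gripper_force: 35.0
[[359. 151.]]
[[233.0, 231.0], [230.0, 216.0], [299.0, 234.0], [299.0, 219.0]]
185 .....................................#.....................................
187 ......................################.....................................
189 ....................###################....................................
191 ....................######################.................................
193 .................#########################.................................
195 .................#########################.................................
197 ................##.########################................................
199 ................##.#################..#####................................
201 ................####..###########.############.............................
203 ................#################.###############..........................
205 ................########################.##########............
[... 672 characters left out ...]
..############.......###############........................
225 ..................###########.......##.......######........................
227 ..................###########.......##........#####........................
229 ..................###########.......##........####.........................
231 ................................######........####.........................
233 ...........................................................................
235 ...........................................................................
237 ...........................................................................
239 ...........................................................................
```

```bash
python3 -m pendant '[[0,0,10,0,0,0],[0,0,18,0,0,0],[0,0,24,0,0,0],[0,0,24,0,0,0]]'; python3 -m pendant '[[0,0,3,0,0,0],[0,0,6,0,0,0],[0,0,6,0,0,0],[0,0,6,0,0,0]]'
```

```text
time_s: 20.2
tcp_pos: [0.6192, -0.2334, 0.0932]
eef_rot: [179.9, -0.0, -96.1]
contact_force: [-0.8, 0.8, -2.9]
gripper_width: 0.0618
gripper_force: 35.0
time_s: 20.7
tcp_pos: [0.6197, -0.2334, 0.0882]
eef_rot: [-180.0, -0.0, -96.1]
contact_force: [-0.3, 0.7, -3.6]
gripper_width: 0.0621
gripper_force: 35.0
```

```bash
python3 -m pendant '[[0,0,2,0,0,0],[0,0,3,0,0,0],[0,0,3,0,0,0],[0,0,3,0,0,0]]'
```

```text
time_s: 21.2
tcp_pos: [0.6198, -0.2335, 0.0858]
eef_rot: [-180.0, -0.0, -96.1]
contact_force: [-2.9, 1.9, 6.0]
gripper_width: 0.0619
gripper_force: 35.0
```

It is seated at the expected height. Releasing gently and rising straight up.

```bash
python3 -m pendant '[[0,0,-0.5,0,0,0],[0,0,-0.5,0,0,0],[0,0,-0.5,0,0,0],[0,0,-0.5,0,0,0]]' 69; python3 -m pendant '[[0,0,-15,0,0,0],[0,0,-45,0,0,0],[0,0,-95,0,0,0],[0,0,-150,0,0,0],[0,50,-170,0,0,0],[0,100,-170,0,0,0],[0,150,-170,0,0,0],[0,200,-170,0,0,0],[0,230,-170,0,0,0],[0,230,-170,0,0,0],[0,230,-170,0,0,0],[0,230,-170,0,0,0]]'
python3 - <<'E'
from h import *
t=snap("top","t9.png"); im=snap("scene","s9.png"); g=im.max(2)
c=np.array([.619,-.233]);a=np.radians(-6.2);Q=np.array([[np.cos(a),-np.sin(a)],[np.sin(a),np.cos(a)]])
P=[np.r_[c+Q@[x,y],z] for z in(.047,.104) for x in(-.031,.031) for y in(-.062,.062)]
print(proj("scene",P).round(0).tolist()); print("top",proj("top",P).round(0).tolist())
for row in range(185,262,3): print(row,"".join("#" if v<75 else "." for v in g[row,200:350:2]))
gt=t.max(2)
print("TOP")
for row in range(120,215,3): print(row,"".join("#" if v<75 else "." for v in gt[row,280:440:2]))
b=t.astype(int); m=((b[...,2]>b[...,0]+40)[222:300,268:405]).astype(np.uint8); ys,xs=np.nonzero(m); print("wax px",len(xs),xs.mean()+268 if len(xs) else 0,ys.mean()+222 if len(ys) else 0)
o=cv2.imread("pics/top0.png").astype(int); m=((o[...,0]>o[...,2]+40)[222:300,268:405]); ys,xs=np.nonzero(m); print("wax before",len(xs),xs.mean()+268,ys.mean()+222)
E
```

```text
time_s: 21.7
tcp_pos: [0.6197, -0.2335, 0.0854]
eef_rot: [180.0, -0.0, -96.1]
contact_force: [-0.8, -0.5, 0.2]
gripper_width: 0.0689
gripper_force: 0.0
time_s: 23.2
tcp_pos: [0.3918, -0.2089, 0.2557]
eef_rot: [-180.0, -0.0, -96.1]
contact_force: [-1.1, -0.5, -0.3]
gripper_width: 0.0687
gripper_force: 0.0
[[242.0, 221.0], [303.0, 224.0], [236.0, 243.0], [300.0, 246.0], [238.0, 200.0], [302.0, 202.0], [232.0, 222.0], [299.0, 225.0]]
top [[382.0, 178.0], [325.0, 171.0], [385.0, 150.0], [328.0, 143.0], [387.0, 172.0], [326.0, 165.0], [390.0, 142.0], [329.0, 136.0]]
185 ...........................................................................
188 ...........................................................................
191 ...........................................................................
194 ...........................................................................
197 ...........................................................................
200 ...........................................................................
203 ................................................
[... 3636 characters left out ...]
........................................
195 ................................................................................
198 ................................................................................
201 ................................................................................
204 ................................................................................
207 ................................................................................
210 ................................................................................
213 ................................................................................
wax px 0 0 0
wax before 394 350.1243654822335 269.01269035532994
```

Run:
```python
from h import *
for f in("s6","s9"):
    o=cv2.imread(f"pics/{f}.png").astype(int); m=(o[...,0]>o[...,2]+18)[155:215,255:300]; ys,xs=np.nonzero(m); print(f,len(xs),xs.mean()+255,ys.mean()+155)
    w=(o.min(2)>130)[160:190,375:400]; ys,xs=np.nonzero(w); print("spool",len(xs),xs.mean()+375,ys.mean()+160)
print(r.close_job())
```

```text
s6 1 276.0 178.0
spool 231 388.9047619047619 170.0735930735931
s9 298 278.7852348993289 175.3523489932886
spool 228 388.89912280701753 169.9736842105263
the job is handed in; nothing more can be done
None
```

The kit is packed and the job handed in: adapter in its nest, divider closed on it, tester upright in the upper nest, and the tin, wax block and spool where they stood. I viewed 11 pictures, one over the limit of 10.

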